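# Find the warped terminal-box cover on the surface plate

## Robot

A 6-joint arm with a two-finger parallel gripper is mounted at the origin on the work surface. World frame = base frame: x ahead of the robot, y to its left, z up, the work surface at z = 0. Lengths are in m, angles in rad, forces in N, time in s.
With the tool pointing down it reaches from about 0.3 to 0.85 m from the base axis. Payload 5.4 kg.
Tool frame: the origin (TCP) lies between the finger pads; the fingertips stand 8 mm ahead of it and the grasp point (between the pads) lies 11 mm behind it; x points along the fingers, y is the direction in which the jaws open and shut, and the axes are right-handed (so a half turn about x gives the same grasp; the last joint's range is limited). The gripper opens to 85 mm and grips with 20 to 120 N. Pads are 22 mm wide; open, the fingers measure 114 mm over their backs; the gripper's body (76 mm by 85 mm) begins 54 mm behind the grasp point. The pads swing forward as they close: fully open they stand 13 mm farther back than shut.
Start: joints at [1.09, 0.158, 1.597, -0, 1.386, -0.21], TCP at [0.154, 0.554, 0.239] pointing down, gripper open.
Joint ranges: [-2.91, 2.91], [-0.94, 2.29], [0.18, 2.7], [-1.29, 4.43], [0.17, 2.64], [-3, 3]. Speed limits (rad/s): [2.57, 2.57, 3.14, 3.14, 3.14, 3.14].

## Interface

Orientations are given as a 3x3 rotation matrix whose columns are the frame's x, y, z axes.
In Python, from bench import arm, camera, calibration gives the robot as it stands.
- The arm moves only by the tool apply_moves, never from a script. Its argument "increments" is a list that holds one entry, the list of rows, each a list of 5 numbers: the shift along the tool's x, y, z in cm, then the turn about the tool's x in degrees, then the opening, from -1 (shut) to 1 (fully open). In form: [[[dx, dy, dz, turn, grip], ...]]. A call has 1 to 5 rows; each row is the pose to reach, as a shift and turn from the pose commanded when the call began, along the tool's axes at that moment; what a row does not reach only later rows make up. A row lasts 1/12 s, in which the tool goes at most 41.7 mm and 7.16 degrees, less where a joint would pass 70% of its speed; a pose out of reach is approached as far as the arm can. A call with a gripper value outside its range is refused whole. The fingers move at their own pace and stop on an object; the grip force is fixed at half the most. Time passes only in rows, so rows that repeat a pose let the fingers close. It gives the time, the measured TCP pose, the force and the opening at its end, in the units of the state.
- arm.read_state(): the state, without advancing time (a new reading comes with each control period).
- camera(name): name is "scene" or "top" or "wrist"; returns the picture (400x640x3 uint8, red, green, blue); there is no depth.
- calibration(name): a dict with "fx", "fy", "cx", "cy" (pixels), "k1" (the pictures are not rectified: a ray, as slopes to the right and down, at radius r is drawn at 1 + k1 r^2 times it, then the intrinsics apply), "xyz" and "orientation" of the camera in the world. Camera axes: x right, y up, looking along -z (the intrinsics and any distortion apply to the point x, -y, -z); pixel columns grow to the right and rows downward; lengths in m; the calibration is good to about 2 mm. A picture is of the moment at which its call begins: read the wrist's pose just before it. calibration takes no time and is no camera call; for the wrist camera it gives the pose at the moment of the call.
- arm.close_job(): hands the job in, once; it reports no verdict.
The state is a dict: "clock": time; "qpos": joint angles; "joint_vel": joint speeds; "joint_efforts": joint torques, N m; "ee_pos": TCP position; "tool_rot": TCP orientation; "force": force on the tool from outside, world axes, zero at the start; "ft_torque": the same for the moment, N m; "finger_gap": finger opening in m.
Only numpy, scipy, OpenCV 4.12 (cv2) and the standard library are available. Lean on these libraries where they do the work, as an engineer would, in place of code of your own. Each camera call takes 0.05 s, during which the arm holds its last target.

## Task

Three cast covers lie on the granite surface plate and one of them is warped: find it by pressing lightly on the covers' ends with the fingertips. To be sure, rock the warped one on the plate, holding first its near end firmly down for a moment and then its far end, then lay it flat in the scrap bin without dropping it. Leave the two sound covers where they lie and disturb nothing else on the bench.

Things in the scene. Friction and masses are not known exactly. Their poses are not given: they have to be found in the camera images.
- plate: Dark granite surface plate 315 x 500 mm (x, y), fixed; origin at the centre of its underside on the bench, working face 70 mm above the origin; x points away from the robot. Bearing on it with more than 40 N, through a cover (its own weight of up to 6 N included) or with bare fingers, spoils the check.
- cover_a_mid (a point): Centre (11 mm above the underside) of one of three cast-aluminium covers that look alike, lying dome up side by side, in any order, lengthwise away from the robot. Flange 140 x 84 mm (x, y), 4 to 6 mm thick as cast; in its middle a straight-sided raised dome 80 x 50 mm (x, y), top 22 mm above the underside: the grip, taken across its 50 mm. 0.28 to 0.56 kg. x points to the far end, z up.
- cover_a_near (a point): Where to press the near end (towards the robot) of cover a: middle of the bare flange there, 58 mm from the cover's centre, 12 mm from its edge, 5 mm above the underside of a flat cover. The real top face may lie up to 1 mm lower or 2 mm higher than this point, for the flange's thickness and bow vary: feel for it.
- cover_a_far (a point): The same point at the far end of cover a.
- cover_b_mid (a point): Centre of another of the three covers, as cover a. Two of the three are flat underneath and do not give when an end is pressed. One of the three is bowed: it rests level on the 30 mm long middle strip of its underside and both ends of its flange, top and underside alike, rise to 3 mm clear of the plate, too little to see well.
- cover_b_near (a point): Press point at the near end of cover b, as for cover a.
- cover_b_far (a point): Press point at the far end of cover b.
- cover_c_mid (a point): Centre of the last of the three covers, as cover a. 1 to 2 N on an end of the bowed one starts to tip it, by 0.055 rad in all: the pressed end sinks 2 to 3 mm until it lies on the plate, where 3 N or more holds it firmly down, and the other end rises to 7 to 8 mm. Released, it falls back level.
- cover_c_near (a point): Press point at the near end of cover c, as for cover a.
- cover_c_far (a point): Press point at the far end of cover c.
- bin: Scrap bin: open grey plastic box to the left of the plate, fixed, 220 x 160 mm (x, y) outside, 50 mm high, walls 4 mm, floor 4 mm thick; origin at the centre of its underside, x along its length.
- straightedge: Steel straightedge 30 x 200 x 8 mm lying along the far edge of the plate; leave alone. Origin under its centre.
- square: Small engineer's square, 88 x 50 x 14 mm, lying at the right-hand edge of the plate; leave alone.
- hammer: Hammer, 260 mm, to the right of the plate; leave alone.
- knife: Yellow utility knife, 150 x 30 x 20 mm, to the left; leave alone.
- feeler: Folded feeler-gauge set, 100 x 18 x 12 mm, lying at the left-hand edge of the plate; leave alone.
There are look-alikes about, which are no part of the job. Leave any brown or turquoise look-alike of the part that bears cover_b_mid alone.

How it is judged:
On the way, in this order (a step that is already met when the one before it is completed fails the run):
1. the warped cover, on the plate, is tipped with its near end held firmly down by the fingers (z of cover_b_near in the frame of plate below 0.0738 m and z of cover_b_far in the frame of plate above 0.0772 m and contact force between the fingers and cover_b above 2.5 N and contact force between cover_b and plate above 1 N), for 0.2 s.
2. the warped cover, on the plate, is tipped with its far end held firmly down by the fingers (z of cover_b_far in the frame of plate below 0.0738 m and z of cover_b_near in the frame of plate above 0.0772 m and contact force between the fingers and cover_b above 2.5 N and contact force between cover_b and plate above 1 N), for 0.2 s.
At the end, for the whole second after the job is handed in: The warped cover lies dome up, flat (within 0.15 rad) and at rest on the floor of the scrap bin; the two sound covers lie flat on the surface plate within 20 mm of where they started (x of cover_b_mid in the frame of bin between -0.045 and 0.045 m and y of cover_b_mid in the frame of bin between -0.045 and 0.045 m and z of cover_b_mid in the frame of bin below 0.022 m and angle between cover_b_mid's own z axis and vertical below 0.15 rad and linear speed of cover_b below 0.02 m/s and distance of each of cover_a_mid, cover_c_mid from where it was at the start of the episode below 0.02 m and angle between each of cover_a_mid, cover_c_mid's own z axis and vertical below 0.03 rad); the robot touches nothing.
It fails at once if a cover, or the fingers, pressed or banged on the surface plate with more than 40 N (contact force between any of cover_a, cover_b, cover_c, the fingers and plate above 40 N).
It fails at once if something else on the bench or on the plate moved by more than 30 mm (distance of any of straightedge, square, hammer, knife, feeler from where it was at the start of the episode above 0.03 m).
It fails at once if a cover dropped (falling freely faster than 0.7 m/s, as from 25 mm or more) ((linear speed of cover_a above 0.7 m/s and contact force between the fingers and cover_a below 0.1 N) or (linear speed of cover_b above 0.7 m/s and contact force between the fingers and cover_b below 0.1 N) or (linear speed of cover_c above 0.7 m/s and contact force between the fingers and cover_c below 0.1 N)).
It also fails if it takes over 69 s, if anything falls off the work surface, if the arm or the gripper's body presses on something with over 40 N, if the wrist force passes 120 N, or if a joint passes its speed limit or range.

## Working session

There is one attempt and no reset: what is moved stays moved. The work goes in short steps, Python scripts to look and compute and a tool call to move; the robot and the scene stay as the last step left them, time stands still between calls to the robot, and variables do not carry over. Pictures are saved under pics/ and viewed, and the job is handed in when it is done.

Besides the shell and the picture viewer there is one more tool, called in YAML: its name, and indented under it one key for each argument. apply_moves: Moves the arm, as the interface text tells. Its arguments: {"type":"object","properties":{"increments":{"type":"array"}},"required":["increments"]}

```bash
mkdir -p pics; ls
python3 - <<'E'
from bench import arm,camera,calibration
import cv2
s=arm.read_state()
for k,v in s.items(): print(k,v)
for n in("scene","top","wrist"):
    print(n,calibration(n))
    cv2.imwrite(f"pics/{n}0.png",camera(n)[:,:,::-1])
E
```

```text
pics
clock 0.0
qpos [ 1.08992423e+00  1.59068361e-01  1.59824200e+00 -6.49782600e-06
  1.38617268e+00 -2.10083028e-01]
joint_vel [-0.00063266 -0.00017415  0.00184419  0.00013507  0.00155031  0.00058909]
joint_efforts [ 4.03462957e-05 -3.96001017e+01 -3.31432915e+01 -2.27249084e-04
  8.48039315e-03  4.95895250e-06]
ee_pos [0.15354531 0.55351576 0.23830113]
tool_rot [[-8.68741011e-04  2.67489872e-01  9.63560280e-01]
 [-1.67895763e-03  9.63558896e-01 -2.67491002e-01]
 [-9.99998213e-01 -1.85015728e-03 -3.87978968e-04]]
force [-0.29889068  0.68280356  0.04957188]
ft_torque [0.01776681 0.04917487 0.01896093]
finger_gap 0.08533101341453496
scene {'fx': 421.9965372245979, 'fy': 421.9965372245979, 'cx': 316.080556405757, 'cy': 209.20107879611183, 'k1': -0.10497962660901455, 'xyz': array([ 1.54858976, -0.27759616,  0.8297596 ]), 'orientation': array([[ 0.20901962, -0.57049228,  0.79426026],
       [ 0.97765183,  0.10319118, -0.18316243],
       [ 0.0225321 ,  0.81479454,  0.57931181]])}
top {'fx': 399.90819293487, 'fy': 399.90819293487, 'cx': 321.30915070384833, 'cy': 200.1700775799404, 'k1': -0.0628769860936953, 'xyz': array([ 0.33762779, -0.0258671 ,  1.33142032]), 'orientation': array([[-0.01279085,  0.99268589, -0.12004629],
       [-0.99986063, -0.01140939,  0.01218802],
       [ 0.01072922,  0.12018545,  0.99269348]])}
wrist {'fx': 342.8375631420977, 'fy': 342.8375631420977, 'cx': 318.84504529539714, 'cy': 206.21291844743874, 'k1': -0.0032111518488280723, 'xyz': array([0.07832028, 0.57575666, 0.3735378 ]), 'orientation': array([[ 0.26751196, -0.91812444, -0.29237793],
       [ 0.96355356,  0.25446566,  0.08253345],
       [-0.00137583, -0.30380048,  0.95273468]])}
```

View pics/top0.png

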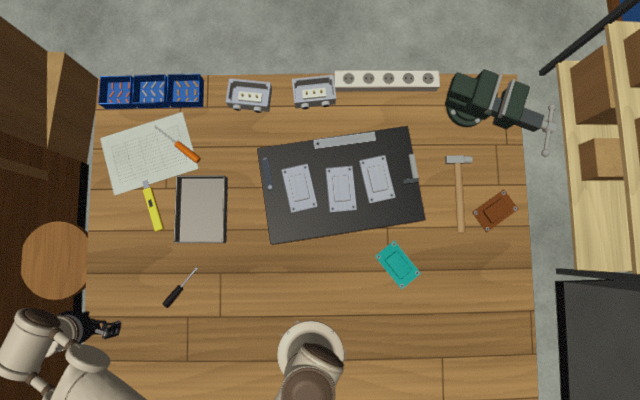

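View pics/scene0.png

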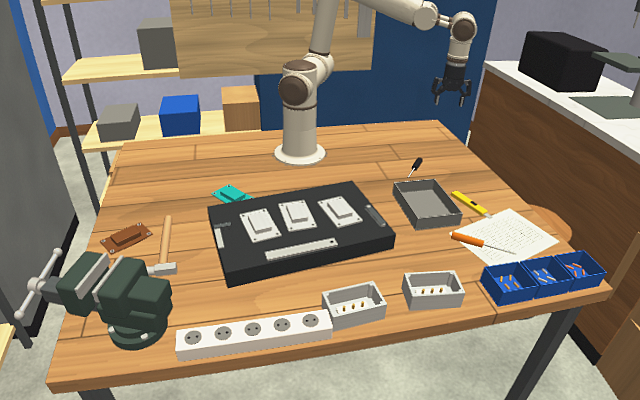

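View pics/wrist0.png

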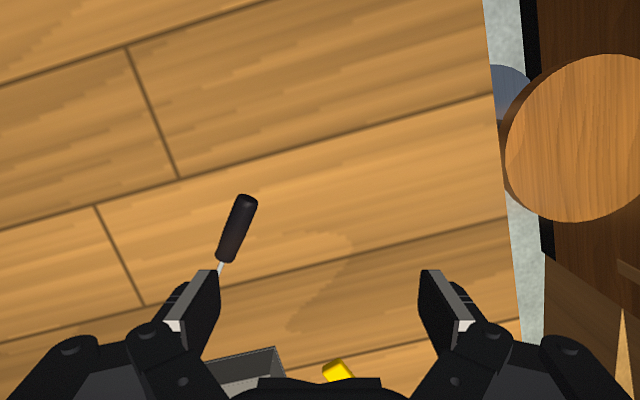

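The top view shows three grey covers on the plate at about (299,188), (341,188) and (378,179). The bin is at (201,209). The turquoise (398,264) and brown (495,210) look-alikes are off the plate and to be left alone. I'll enlarge this area.

Run:
```python
import cv2
im=cv2.imread("pics/top0.png")
cv2.imwrite("pics/topcrop1.png",cv2.resize(im[120:250,255:430],None,fx=4.5,fy=4.5,interpolation=cv2.INTER_CUBIC))
cv2.imwrite("pics/topcrop2.png",cv2.resize(im[165:255,165:240],None,fx=6,fy=6,interpolation=cv2.INTER_CUBIC))
```

```text
(no output)
```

View pics/topcrop1.png

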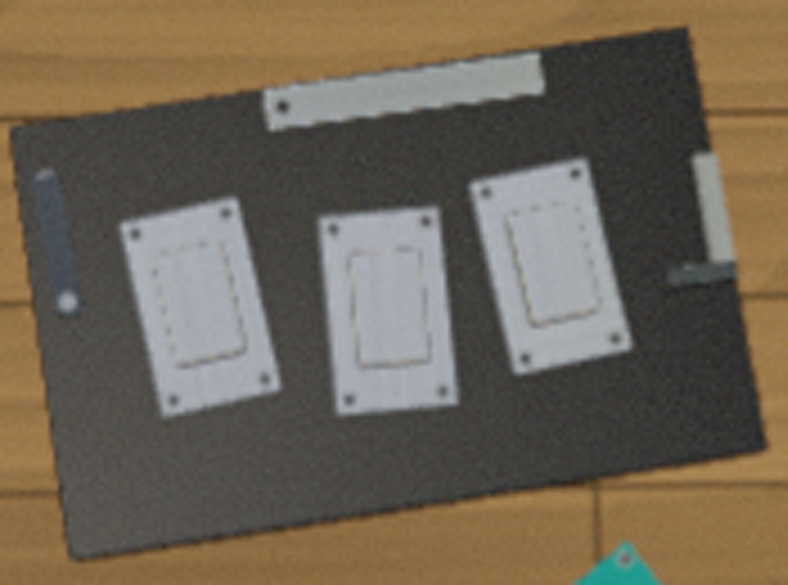

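View pics/topcrop2.png

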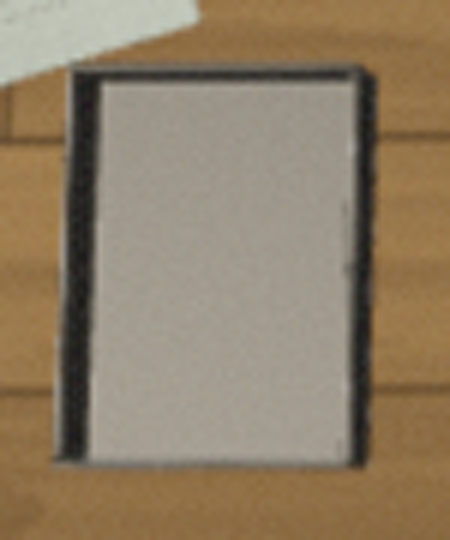

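```bash
cat > h.py <<'E'
import numpy as np,cv2
from bench import arm,camera,calibration
def ray(c,u,v):
    x=np.array([(u-c['cx'])/c['fx'],(v-c['cy'])/c['fy']]);s=x.copy()
    for _ in range(20): s=x/(1+c['k1']*(s@s))
    return np.asarray(c['orientation'])@np.array([s[0],-s[1],-1.0])
def onz(c,u,v,z):
    d=ray(c,u,v);o=np.asarray(c['xyz']);return o+d*(z-o[2])/d[2]
def proj(c,p):
    q=np.asarray(c['orientation']).T@(np.asarray(p)-c['xyz']);s=np.array([q[0],-q[1]])/-q[2]
    s=s*(1+c['k1']*(s@s));return s[0]*c['fx']+c['cx'],s[1]*c['fy']+c['cy']
def rep(P,name):
    P=P[:,:2];m=P.mean(0)
    print(name,'c',m.round(4),'near-far',np.linalg.norm(P[0]-P[3]).round(4),np.linalg.norm(P[1]-P[2]).round(4),'w',np.linalg.norm(P[0]-P[1]).round(4),np.linalg.norm(P[2]-P[3]).round(4))
    d=(P[0]+P[1]-P[2]-P[3]);a=np.arctan2(d[1],d[0]);print('  yaw deg',np.degrees(a).round(2)); return m,a
E
python3 - <<'E'
from h import *
c=calibration("top")
S={'L':[(121,224),(237,198),(281,389),(163,416)],'M':[(319,217),(437,207),(458,404),(337,414)],'R':[(470,184),(585,158),(632,349),(514,374)]}
for n,q in S.items():
    P=np.array([onz(c,255+(u+.5)/4.5-.5,120+(v+.5)/4.5-.5,0.0755) for u,v in q]);m,a=rep(P,n)
    for s in(-1,1): print('   press',s,(m+s*.058*np.array([np.cos(a),np.sin(a)])).round(4))
P=np.array([onz(c,255+u/4.5,120+v/4.5,0.07) for u,v in[(10,127),(688,28),(766,450),(72,560)]]);rep(P,'plate');print(P.round(3))
P=np.array([onz(c,165+u/6,165+v/6,0.05) for u,v in[(70,64),(362,66),(357,466),(54,462)]]);rep(P,'bin');print(P.round(3))
P=np.array([onz(c,165+u/6,165+v/6,0.004) for u,v in[(103,84),(90,461)]]);print('floor left',P.round(3))
P=np.array([onz(c,165+u/6,165+v/6,0.0) for u,v in[(375,70),(366,466)]]);print('outer right base',P.round(3))
E
```

```text
L c [0.5304 0.0286] near-far 0.1402 0.1401 w 0.0844 0.0848
  yaw deg 12.16
   press -1 [0.4737 0.0163]
   press 1 [0.5871 0.0408]
M c [ 0.5263 -0.1036] near-far 0.141 0.1414 w 0.0843 0.0853
  yaw deg 4.52
   press -1 [ 0.4685 -0.1082]
   press 1 [ 0.5841 -0.0991]
R c [ 0.5568 -0.2197] near-far 0.1395 0.1412 w 0.085 0.0858
  yaw deg 11.61
   press -1 [ 0.4999 -0.2314]
   press 1 [ 0.6136 -0.208 ]
plate c [ 0.5419 -0.1043] near-far 0.3128 0.311 w 0.4965 0.4945
  yaw deg 8.15
[[ 0.662  0.164  0.07 ]
 [ 0.731 -0.328  0.07 ]
 [ 0.423 -0.371  0.07 ]
 [ 0.352  0.118  0.07 ]]
bin c [0.4691 0.3503] near-far 0.2157 0.216 w 0.1601 0.163
  yaw deg -0.21
[[0.579 0.43  0.05 ]
 [0.575 0.27  0.05 ]
 [0.359 0.269 0.05 ]
 [0.363 0.432 0.05 ]]
floor left [[0.576 0.427 0.004]
 [0.364 0.428 0.004]]
outer right base [[0.582 0.274 0.   ]
 [0.36  0.276 0.   ]]
```

```bash
cat > goto.py <<'E'
import sys
from h import *
# usage goto x y z yaw : shift (cm) in tool axes and turn
x,y,z,yaw=map(float,sys.argv[1:5])
s=arm.read_state();R=np.array(s['tool_rot']);p=np.array(s['ee_pos'])
d=R.T@(np.array([x,y,z])-p)*100
cy=np.degrees(np.arctan2(-R[0,1],R[1,1]))
t=-(yaw-cy)
print('t',round(s['clock'],2),'pos',p.round(4),'yaw',cy.round(2),'tilt x',R[:2,0].round(4),'F',np.round(s['force'],2),'gap',round(s['finger_gap'],4))
print('shift cm',d.round(2),'turn',round(t,2),'rows',np.linalg.norm(d)/4.17,abs(t)/7.16)
E
python3 goto.py 0.474 0.016 0.16 12
```

```text
t 0.15 pos [0.1536 0.5536 0.2385] yaw -15.52 tilt x [-0.0007 -0.0013] F [-0.02 -0.13 -0.17] gap 0.0854
shift cm [  7.9  -43.22  45.26] turn -27.52 rows 15.12573484153107 3.843211450111525
```

apply_moves:
  increments:
    - [[0, -2.8, 2.9, -5.5, -1], [0, -5.7, 5.9, -11, -1], [0, -8.5, 8.9, -16.5, -1], [0, -11.4, 11.9, -22, -1], [0, -14.2, 14.8, -27.5, -1]]

```text
clock: 0.57
ee_pos: [0.2587, 0.3758, 0.2389]
tool_rot: [[-0.0, -0.213, 0.977], [-0.0, 0.977, 0.213], [-1.0, -0.0, -0.0]]
force: [0.4, 0.9, 0.1]
finger_gap: 0.0257
```

```bash
python3 goto.py 0.474 0.016 0.16 12
```

```text
t 0.57 pos [0.2587 0.3758 0.2389] yaw 12.29 tilt x [-0.0002 -0.0005] F [0.38 0.94 0.09] gap 0.0257
shift cm [  7.9  -39.73  13.37] turn 0.29 rows 10.231054738695494 0.04108760712043424
```

apply_moves:
  increments:
    - [[0, -3.9, 1.3, 0, -1], [0, -7.8, 2.6, 0, -1], [0, -11.8, 3.9, 0, -1], [0, -15.7, 5.2, 0, -1], [0, -19.6, 6.6, 0, -1]]

```text
clock: 0.98
ee_pos: [0.364, 0.1977, 0.2393]
tool_rot: [[0.0, -0.208, 0.978], [0.0, 0.978, 0.208], [-1.0, 0.0, 0.0]]
force: [0.6, 0.8, -1.0]
finger_gap: 0.0002
```

apply_moves:
  increments:
    - [[0, -3.9, 1.3, 0, -1], [0, -7.8, 2.6, 0, -1], [0, -11.8, 3.9, 0, -1], [0, -15.7, 5.2, 0, -1], [0, -19.6, 6.6, 0, -1]]

```text
clock: 1.4
ee_pos: [0.4693, 0.0195, 0.2392]
tool_rot: [[0.0, -0.207, 0.978], [0.0, 0.978, 0.207], [-1.0, 0.0, 0.0]]
force: [0.6, -0.1, 0.2]
finger_gap: -0.0005
```

```bash
python3 goto.py 0.474 0.016 0.095 12; python3 -c "
from h import *
cv2.imwrite('pics/w1.png',camera('wrist')[:,:,::-1])"
```

```text
t 1.4 pos [0.4693 0.0195 0.2392] yaw 11.95 tilt x [0.     0.0001] F [ 0.56 -0.09  0.19] gap -0.0005
shift cm [14.42 -0.44  0.38] turn -0.05 rows 3.460211743388884 0.007347898714833533
```

View pics/w1.png

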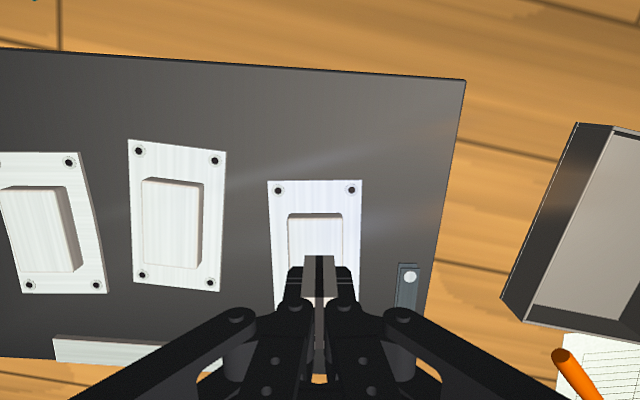

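The shut fingers hang over cover L. Its near-end corners are at (268,181) and (361,180) in the wrist view, and cover M's are at (128,140), (226,151), (220,291) and (132,284). I'll cross-check them against the top view.

Run:
```python
from h import *
c=calibration('wrist')
for n,q in {'L near':[(268,181),(361,180)],'M':[(128,140),(226,151),(220,291),(132,284)]}.items():
    P=np.array([onz(c,u,v,.0755) for u,v in q]);print(n,P.round(4).tolist(),P.mean(0).round(4))
a=np.radians(12.16);print(np.array([.5304,.0286])-.07*np.array([np.cos(a),np.sin(a)]))
```

```text
L near [[0.4761, -0.0318, 0.0755], [0.4582, 0.0494, 0.0755]] [0.4671 0.0088 0.0755]
M [[0.4647, -0.1562, 0.0755], [0.457, -0.0719, 0.0755], [0.597, -0.0609, 0.0755], [0.6071, -0.1474, 0.0755]] [ 0.5314 -0.1091  0.0755]
[0.46197058 0.01385503]
```

apply_moves:
  increments:
    - [[4, -0.4, 0.4, 0, -1], [8, -0.4, 0.4, 0, -1], [11.5, -0.4, 0.4, 0, -1], [13, -0.4, 0.4, 0, -1], [13, -0.4, 0.4, 0, -1]]

```text
clock: 1.87
ee_pos: [0.4698, 0.0193, 0.1046]
tool_rot: [[-0.01, -0.207, 0.978], [0.002, 0.978, 0.207], [-1.0, 0.004, -0.009]]
force: [-1.1, 0.4, 0.2]
finger_gap: -0.0001
```

```bash
python3 goto.py 0.474 0.016 0.095 12
```

```text
t 1.87 pos [0.4698 0.0193 0.1046] yaw 11.96 tilt x [-0.0096  0.0021] F [-1.08  0.43  0.23] gap -0.0001
shift cm [ 0.96 -0.41  0.36] turn -0.04 rows 0.2640804506981788 0.0050088561186694535
```

apply_moves:
  increments:
    - [[0, 0, 0, 0, -1], [0, 0, 0, 0, -1], [0, 0, 0, 0, -1]]

```text
clock: 2.12
ee_pos: [0.4753, 0.0182, 0.1114]
tool_rot: [[0.004, -0.208, 0.978], [-0.001, 0.978, 0.208], [-1.0, -0.002, 0.004]]
force: [-0.1, -0.3, 0.8]
finger_gap: -0.0002
```

```bash
python3 goto.py 0.474 0.016 0.095 12;  python3 -c "
from h import *
c=calibration('wrist')
cv2.imwrite('pics/w2.png',camera('wrist')[:,:,::-1])
print(c['xyz'],calibration('wrist')['xyz'], arm.read_state()['force'])
import json;json.dump({k:np.asarray(v).tolist() for k,v in c.items()},open('w2.json','w'))"
```

```text
t 2.12 pos [0.4753 0.0182 0.1114] yaw 11.99 tilt x [ 0.004  -0.0009] F [-0.09 -0.31  0.78] gap -0.0002
shift cm [ 1.64 -0.19 -0.18] turn -0.01 rows 0.39938061862732616 0.0010538180136124239
[0.3982668  0.00317266 0.24624903] [0.39817563 0.00318817 0.24614694] [-0.83344197  0.33815359  0.06677341]
```

View pics/w2.png

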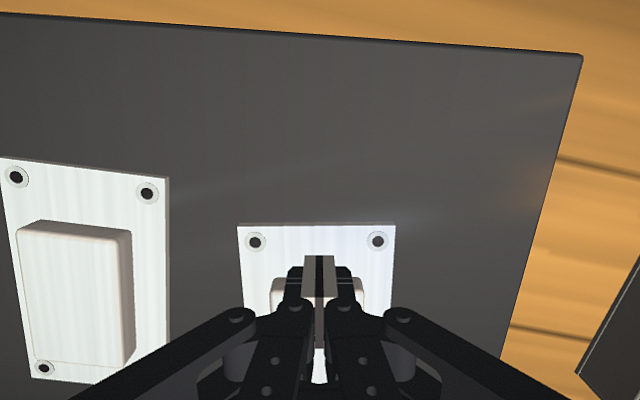

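Cover L's near corners are at (238,225) and (396,226), and the plate's near-left corner is at (583,55).

Run:
```python
from h import *
import json
c={k:np.array(v) for k,v in json.load(open('w2.json')).items()}
P=np.array([onz(c,u,v,.0755) for u,v in [(238,225),(396,226)]]);print(P.round(4),P.mean(0).round(4),np.linalg.norm(P[0]-P[1]))
print('plate corner',onz(c,583,55,.07))
c=calibration('wrist');s=arm.read_state();print(s['ee_pos'],s['clock'])
tip=np.array(s['ee_pos'])+np.array([0,0,-.008]);print(proj(c,tip))
```

```text
[[ 0.4716 -0.0255  0.0755]
 [ 0.4547  0.0571  0.0755]] [0.4631 0.0158 0.0755] 0.0842633814411202
plate corner [0.35445175 0.12161283 0.07      ]
[0.47520718 0.01824321 0.11132314] 2.1667
(np.float64(316.3507964650078), np.float64(271.96404127875127))
```

apply_moves:
  increments:
    - [[0.6, 0, 0, 0, -1], [1.2, 0, 0, 0, -1], [1.7, 0, 0, 0, -1], [2, 0, 0, 0, -1], [2, 0, 0, 0, -1]]

```text
clock: 2.58
ee_pos: [0.4728, 0.0187, 0.0882]
tool_rot: [[-0.002, -0.208, 0.978], [0.0, 0.978, 0.208], [-1.0, 0.001, -0.002]]
force: [0.2, 0.7, -1.1]
finger_gap: 0.0
```

apply_moves:
  increments:
    - [[0, 0, 0, 0, -1], [0, 0, 0, 0, -1], [0, 0, 0, 0, -1]]

```text
clock: 2.83
ee_pos: [0.4739, 0.0185, 0.0895]
tool_rot: [[0.0, -0.208, 0.978], [-0.0, 0.978, 0.208], [-1.0, -0.0, 0.0]]
force: [0.1, -0.4, -0.6]
finger_gap: 0.0003
```

apply_moves:
  increments:
    - [[0.1, 0, 0, 0, -1], [0.2, 0, 0, 0, -1], [0.3, 0, 0, 0, -1], [0.3, 0, 0, 0, -1]]

```text
clock: 3.17
ee_pos: [0.4735, 0.0185, 0.0861]
tool_rot: [[-0.0, -0.208, 0.978], [0.0, 0.978, 0.208], [-1.0, 0.0, -0.0]]
force: [0.4, -0.3, 0.1]
finger_gap: 0.0002
```

apply_moves:
  increments:
    - [[0.05, 0, 0, 0, -1], [0.1, 0, 0, 0, -1], [0.1, 0, 0, 0, -1]]

```text
clock: 3.42
ee_pos: [0.4736, 0.0185, 0.0852]
tool_rot: [[-0.0, -0.208, 0.978], [0.0, 0.978, 0.208], [-1.0, 0.0, -0.0]]
force: [0.2, -0.2, -0.1]
finger_gap: 0.0002
```

apply_moves:
  increments:
    - [[0.05, 0, 0, 0, -1], [0.05, 0, 0, 0, -1], [0.05, 0, 0, 0, -1]]

```text
clock: 3.67
ee_pos: [0.4737, 0.0185, 0.0848]
tool_rot: [[-0.0, -0.208, 0.978], [0.0, 0.978, 0.208], [-1.0, 0.0, -0.0]]
force: [-0.1, -0.7, -0.4]
finger_gap: -0.0002
```

apply_moves:
  increments:
    - [[0.05, 0, 0, 0, -1], [0.05, 0, 0, 0, -1], [0.05, 0, 0, 0, -1]]

```text
clock: 3.92
ee_pos: [0.4736, 0.0185, 0.0843]
tool_rot: [[-0.0, -0.208, 0.978], [-0.0, 0.978, 0.208], [-1.0, 0.0, -0.0]]
force: [-0.5, 0.7, -0.4]
finger_gap: -0.0
```

apply_moves:
  increments:
    - [[0.05, 0, 0, 0, -1], [0.05, 0, 0, 0, -1], [0.05, 0, 0, 0, -1]]

```text
clock: 4.17
ee_pos: [0.4738, 0.0185, 0.084]
tool_rot: [[0.0, -0.208, 0.978], [-0.0, 0.978, 0.208], [-1.0, -0.0, 0.0]]
force: [-1.8, 0.2, 3.2]
finger_gap: -0.0002
```

apply_moves:
  increments:
    - [[0.05, 0, 0, 0, -1], [0.05, 0, 0, 0, -1], [0.05, 0, 0, 0, -1]]

```text
clock: 4.42
ee_pos: [0.4738, 0.0185, 0.084]
tool_rot: [[-0.0, -0.208, 0.978], [-0.0, 0.978, 0.208], [-1.0, -0.0, -0.0]]
force: [-3.0, 1.1, 8.2]
finger_gap: 0.0005
```

Cover L doesn't sink at 8 N, so its near end is solid. Next is cover M.

apply_moves:
  increments:
    - [[-1, 0, 0, 0, -1], [-2.5, 0, 0, 0, -1], [-3.5, 0, 0, 0, -1], [-4, 0, 0, 0, -1], [-4, 0, 0, 0, -1]]

```text
clock: 4.83
ee_pos: [0.4748, 0.0183, 0.1249]
tool_rot: [[0.003, -0.208, 0.978], [-0.001, 0.978, 0.208], [-1.0, -0.001, 0.003]]
force: [0.4, 0.7, 0.2]
finger_gap: -0.0002
```

```bash
python3 goto.py 0.469 -0.1072 0.125 4.5
```

```text
t 4.83 pos [0.4748 0.0183 0.1249] yaw 11.98 tilt x [ 0.0032 -0.0007] F [0.37 0.68 0.21] gap -0.0002
shift cm [-1.000e-02 -1.215e+01 -3.170e+00] turn 7.48 rows 3.011968031228555 1.0450027068403127
```

apply_moves:
  increments:
    - [[0, -2.5, -0.6, 2, -1], [0, -6, -1.6, 5, -1], [0, -9.5, -2.5, 7.5, -1], [0, -11.5, -3, 7.5, -1], [0, -12.1, -3.1, 7.5, -1]]

```text
clock: 5.25
ee_pos: [0.4681, -0.1091, 0.123]
tool_rot: [[-0.0, -0.075, 0.997], [-0.001, 0.997, 0.075], [-1.0, -0.001, -0.0]]
force: [-0.8, 0.5, -0.9]
finger_gap: -0.0004
```

apply_moves:
  increments:
    - [[0.5, 0, 0, 0, -1], [1.2, 0, 0, 0, -1], [2, 0, 0, 0, -1], [2.5, 0, 0, 0, -1], [2.5, 0, 0, 0, -1]]

```text
clock: 5.67
ee_pos: [0.4671, -0.1046, 0.0962]
tool_rot: [[-0.003, -0.08, 0.997], [0.002, 0.997, 0.08], [-1.0, 0.002, -0.003]]
force: [0.3, -0.1, 0.6]
finger_gap: 0.0
```

apply_moves:
  increments:
    - [[0, 0, 0, 0, -1], [0, 0, 0, 0, -1], [0, 0, 0, 0, -1]]

```text
clock: 5.92
ee_pos: [0.4688, -0.1062, 0.0986]
tool_rot: [[0.001, -0.079, 0.997], [-0.0, 0.997, 0.079], [-1.0, -0.0, 0.001]]
force: [-0.4, 0.8, 0.8]
finger_gap: -0.0001
```

```bash
python3 goto.py 0.469 -0.1072 0.09 4.5
```

```text
t 5.92 pos [ 0.4688 -0.1062  0.0986] yaw 4.51 tilt x [ 0.0006 -0.0003] F [-0.4   0.84  0.82] gap -0.0001
shift cm [ 0.86 -0.1   0.01] turn 0.01 rows 0.2086281814201952 0.0012279532951246963
```

apply_moves:
  increments:
    - [[0.3, -0.1, 0, 0, -1], [0.6, -0.1, 0, 0, -1], [0.9, -0.1, 0, 0, -1], [0.9, -0.1, 0, 0, -1], [0.9, -0.1, 0, 0, -1]]

```text
clock: 6.33
ee_pos: [0.4683, -0.1072, 0.0889]
tool_rot: [[-0.001, -0.078, 0.997], [0.0, 0.997, 0.078], [-1.0, 0.0, -0.001]]
force: [-0.1, 0.4, -0.1]
finger_gap: -0.0001
```

apply_moves:
  increments:
    - [[0.1, 0, 0, 0, -1], [0.2, 0, 0, 0, -1], [0.2, 0, 0, 0, -1]]

```text
clock: 6.58
ee_pos: [0.4685, -0.1073, 0.0872]
tool_rot: [[-0.0, -0.078, 0.997], [0.0, 0.997, 0.078], [-1.0, 0.0, -0.0]]
force: [-0.6, 0.2, 0.4]
finger_gap: -0.0001
```

apply_moves:
  increments:
    - [[0.05, 0, 0, 0, -1], [0.1, 0, 0, 0, -1], [0.1, 0, 0, 0, -1]]

```text
clock: 6.83
ee_pos: [0.4685, -0.1073, 0.0862]
tool_rot: [[-0.0, -0.078, 0.997], [0.0, 0.997, 0.078], [-1.0, 0.0, -0.0]]
force: [0.1, -0.0, -0.2]
finger_gap: 0.0
```

apply_moves:
  increments:
    - [[0.05, 0, 0, 0, -1], [0.05, 0, 0, 0, -1], [0.05, 0, 0, 0, -1]]

```text
clock: 7.08
ee_pos: [0.4685, -0.1073, 0.0858]
tool_rot: [[-0.0, -0.078, 0.997], [-0.0, 0.997, 0.078], [-1.0, 0.0, -0.0]]
force: [-0.1, 0.1, 0.6]
finger_gap: 0.0003
```

apply_moves:
  increments:
    - [[0.05, 0, 0, 0, -1], [0.05, 0, 0, 0, -1], [0.05, 0, 0, 0, -1]]

```text
clock: 7.33
ee_pos: [0.4685, -0.1073, 0.0853]
tool_rot: [[-0.0, -0.078, 0.997], [0.0, 0.997, 0.078], [-1.0, 0.0, -0.0]]
force: [-0.5, -0.1, -0.4]
finger_gap: 0.0
```

apply_moves:
  increments:
    - [[0.05, 0, 0, 0, -1], [0.05, 0, 0, 0, -1], [0.05, 0, 0, 0, -1]]

```text
clock: 7.58
ee_pos: [0.4685, -0.1073, 0.0848]
tool_rot: [[-0.0, -0.078, 0.997], [0.0, 0.997, 0.078], [-1.0, 0.0, -0.0]]
force: [-0.4, 0.7, 0.0]
finger_gap: 0.0
```

apply_moves:
  increments:
    - [[0.05, 0, 0, 0, -1], [0.05, 0, 0, 0, -1], [0.05, 0, 0, 0, -1]]

```text
clock: 7.83
ee_pos: [0.4685, -0.1073, 0.0843]
tool_rot: [[-0.0, -0.078, 0.997], [0.0, 0.997, 0.078], [-1.0, 0.0, -0.0]]
force: [-0.7, -0.3, -0.1]
finger_gap: -0.0002
```

apply_moves:
  increments:
    - [[0.05, 0, 0, 0, -1], [0.05, 0, 0, 0, -1], [0.05, 0, 0, 0, -1]]

```text
clock: 8.08
ee_pos: [0.4685, -0.1073, 0.0838]
tool_rot: [[-0.0, -0.078, 0.997], [0.0, 0.997, 0.078], [-1.0, 0.0, -0.0]]
force: [0.7, 0.0, -0.3]
finger_gap: 0.0003
```

apply_moves:
  increments:
    - [[0.05, 0, 0, 0, -1], [0.05, 0, 0, 0, -1], [0.05, 0, 0, 0, -1]]

```text
clock: 8.33
ee_pos: [0.4685, -0.1073, 0.0833]
tool_rot: [[-0.0, -0.078, 0.997], [0.0, 0.997, 0.078], [-1.0, 0.0, -0.0]]
force: [-0.4, -0.1, 0.1]
finger_gap: 0.0002
```

apply_moves:
  increments:
    - [[0.05, 0, 0, 0, -1], [0.05, 0, 0, 0, -1], [0.05, 0, 0, 0, -1]]

```text
clock: 8.58
ee_pos: [0.4686, -0.1073, 0.0832]
tool_rot: [[-0.0, -0.078, 0.997], [0.0, 0.997, 0.078], [-1.0, 0.0, -0.0]]
force: [-3.7, 1.3, 5.1]
finger_gap: -0.0003
```

Cover M comes to a hard stop at 0.0832 with no give, so it is sound too. That leaves R.

apply_moves:
  increments:
    - [[-1, 0, 0, 0, -1], [-2.5, 0, 0, 0, -1], [-3.5, 0, 0, 0, -1], [-4, 0, 0, 0, -1], [-4, 0, 0, 0, -1]]

```text
clock: 9.0
ee_pos: [0.4697, -0.1078, 0.1245]
tool_rot: [[0.003, -0.078, 0.997], [-0.002, 0.997, 0.078], [-1.0, -0.002, 0.003]]
force: [-0.3, -0.1, -0.2]
finger_gap: 0.0002
```

```bash
python3 goto.py 0.5005 -0.2304 0.123 11.6
```

```text
t 9.0 pos [ 0.4697 -0.1078  0.1245] yaw 4.48 tilt x [ 0.0031 -0.0016] F [-0.32 -0.11 -0.23] gap 0.0002
shift cm [  0.18 -12.46   2.12] turn -7.12 rows 3.0307657272672124 0.9938551643863637
```

apply_moves:
  increments:
    - [[0, -2.5, 0.4, -2, -1], [0, -6, 1.1, -5, -1], [0, -9.5, 1.7, -7.1, -1], [0, -11.7, 2.1, -7.1, -1], [0, -12.4, 2.2, -7.1, -1]]

```text
clock: 9.42
ee_pos: [0.5005, -0.2324, 0.1225]
tool_rot: [[0.001, -0.198, 0.98], [-0.001, 0.98, 0.198], [-1.0, -0.001, 0.0]]
force: [-0.0, -0.7, -0.1]
finger_gap: 0.0
```

apply_moves:
  increments:
    - [[0.5, 0, 0, 0, -1], [1.2, 0, 0, 0, -1], [2, 0, 0, 0, -1], [2.5, 0, 0, 0, -1], [2.5, 0, 0, 0, -1]]

```text
clock: 9.83
ee_pos: [0.4988, -0.2271, 0.0956]
tool_rot: [[-0.003, -0.202, 0.979], [0.003, 0.979, 0.202], [-1.0, 0.003, -0.003]]
force: [-1.1, -0.2, 0.8]
finger_gap: 0.0002
```

apply_moves:
  increments:
    - [[0, 0, 0, 0, -1], [0, 0, 0, 0, -1], [0, 0, 0, 0, -1]]

```text
clock: 10.08
ee_pos: [0.5005, -0.2292, 0.0983]
tool_rot: [[0.001, -0.201, 0.98], [-0.001, 0.98, 0.201], [-1.0, -0.001, 0.001]]
force: [1.9, -0.0, 1.1]
finger_gap: 0.0
```

```bash
python3 goto.py 0.5005 -0.2304 0.09 11.6; python3 -c "
from h import *
c=calibration('wrist')
cv2.imwrite('pics/w3.png',camera('wrist')[:,:,::-1])
import json;json.dump({k:np.asarray(v).tolist() for k,v in c.items()},open('w3.json','w'))"
```

```text
t 10.08 pos [ 0.5005 -0.2292  0.0983] yaw 11.6 tilt x [ 0.0007 -0.0005] F [ 1.86 -0.05  1.13] gap 0.0
shift cm [ 0.83 -0.12 -0.02] turn 0.0 rows 0.20042481099396844 1.4952193859960469e-05
```

View pics/w3.png

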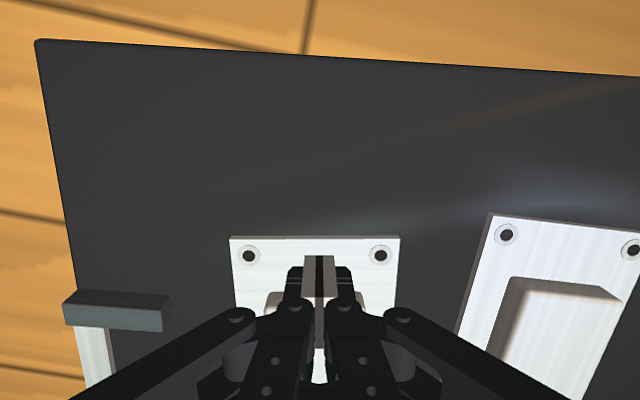

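The fingers are centred over R's near end, whose corners are at (230,237) and (401,238). I'll feel downward.

apply_moves:
  increments:
    - [[0.3, -0.1, 0, 0, -1], [0.6, -0.1, 0, 0, -1], [0.9, -0.1, 0, 0, -1], [0.9, -0.1, 0, 0, -1], [0.9, -0.1, 0, 0, -1]]

```text
clock: 10.55
ee_pos: [0.5001, -0.23, 0.0884]
tool_rot: [[-0.001, -0.201, 0.98], [0.001, 0.98, 0.201], [-1.0, 0.001, -0.001]]
force: [0.2, -0.0, 0.1]
finger_gap: -0.0002
```

apply_moves:
  increments:
    - [[0.05, 0, 0, 0, -1], [0.1, 0, 0, 0, -1], [0.1, 0, 0, 0, -1]]

```text
clock: 10.8
ee_pos: [0.5004, -0.2302, 0.0878]
tool_rot: [[0.0, -0.201, 0.98], [-0.0, 0.98, 0.201], [-1.0, -0.0, 0.0]]
force: [-0.0, -0.0, -0.0]
finger_gap: 0.0002
```

apply_moves:
  increments:
    - [[0.05, 0, 0, 0, -1], [0.1, 0, 0, 0, -1], [0.1, 0, 0, 0, -1]]

```text
clock: 11.05
ee_pos: [0.5003, -0.2301, 0.0867]
tool_rot: [[-0.0, -0.201, 0.98], [0.0, 0.98, 0.201], [-1.0, 0.0, -0.0]]
force: [-1.1, -0.3, 0.0]
finger_gap: 0.0005
```

apply_moves:
  increments:
    - [[0.05, 0, 0, 0, -1], [0.05, 0, 0, 0, -1], [0.05, 0, 0, 0, -1]]

```text
clock: 11.3
ee_pos: [0.5003, -0.2302, 0.0863]
tool_rot: [[0.0, -0.201, 0.98], [0.0, 0.98, 0.201], [-1.0, 0.0, 0.0]]
force: [0.1, 0.4, 0.6]
finger_gap: 0.0
```

apply_moves:
  increments:
    - [[0.05, 0, 0, 0, -1], [0.05, 0, 0, 0, -1], [0.05, 0, 0, 0, -1]]

```text
clock: 11.55
ee_pos: [0.5003, -0.2302, 0.0858]
tool_rot: [[-0.0, -0.201, 0.98], [0.0, 0.98, 0.201], [-1.0, 0.0, -0.0]]
force: [-0.6, -0.2, 0.1]
finger_gap: 0.0002
```

apply_moves:
  increments:
    - [[0.05, 0, 0, 0, -1], [0.05, 0, 0, 0, -1], [0.05, 0, 0, 0, -1]]

```text
clock: 11.8
ee_pos: [0.5003, -0.2301, 0.0853]
tool_rot: [[-0.0, -0.201, 0.98], [0.0, 0.98, 0.201], [-1.0, 0.0, -0.0]]
force: [0.4, 0.5, 0.1]
finger_gap: 0.0003
```

apply_moves:
  increments:
    - [[0.05, 0, 0, 0, -1], [0.05, 0, 0, 0, -1], [0.05, 0, 0, 0, -1]]

```text
clock: 12.05
ee_pos: [0.5004, -0.2302, 0.085]
tool_rot: [[0.0, -0.201, 0.98], [-0.0, 0.98, 0.201], [-1.0, -0.0, 0.0]]
force: [-0.9, 0.3, 1.2]
finger_gap: -0.0003
```

apply_moves:
  increments:
    - [[0.05, 0, 0, 0, -1], [0.05, 0, 0, 0, -1], [0.05, 0, 0, 0, -1]]

```text
clock: 12.3
ee_pos: [0.5003, -0.2302, 0.0843]
tool_rot: [[-0.0, -0.201, 0.98], [-0.0, 0.98, 0.201], [-1.0, -0.0, -0.0]]
force: [-0.6, 0.6, 1.1]
finger_gap: -0.0
```

apply_moves:
  increments:
    - [[0.05, 0, 0, 0, -1], [0.05, 0, 0, 0, -1], [0.05, 0, 0, 0, -1]]

```text
clock: 12.55
ee_pos: [0.5003, -0.2302, 0.0838]
tool_rot: [[-0.0, -0.201, 0.98], [-0.0, 0.98, 0.201], [-1.0, -0.0, -0.0]]
force: [-0.7, -0.9, 1.2]
finger_gap: -0.0002
```

R gives at about 1.2 N, so it is the warped one. I'll press its near end on until it is firm.

apply_moves:
  increments:
    - [[0.05, 0, 0, 0, -1], [0.05, 0, 0, 0, -1], [0.05, 0, 0, 0, -1]]

```text
clock: 12.8
ee_pos: [0.5003, -0.2302, 0.0833]
tool_rot: [[-0.0, -0.201, 0.98], [-0.0, 0.98, 0.201], [-1.0, -0.0, -0.0]]
force: [-1.3, -0.0, 1.0]
finger_gap: -0.0001
```

apply_moves:
  increments:
    - [[0.05, 0, 0, 0, -1], [0.05, 0, 0, 0, -1], [0.05, 0, 0, 0, -1]]

```text
clock: 13.05
ee_pos: [0.5004, -0.2302, 0.0828]
tool_rot: [[-0.0, -0.201, 0.98], [-0.0, 0.98, 0.201], [-1.0, -0.0, -0.0]]
force: [-1.3, -1.4, 2.0]
finger_gap: -0.0001
```

apply_moves:
  increments:
    - [[0.05, 0, 0, 0, -1], [0.05, 0, 0, 0, -1], [0.05, 0, 0, 0, -1]]

```text
clock: 13.3
ee_pos: [0.5004, -0.2303, 0.0824]
tool_rot: [[-0.0, -0.201, 0.98], [-0.0, 0.98, 0.201], [-1.0, -0.0, -0.0]]
force: [-1.7, -0.3, 1.8]
finger_gap: -0.0001
```

apply_moves:
  increments:
    - [[0.05, 0, 0, 0, -1], [0.05, 0, 0, 0, -1], [0.05, 0, 0, 0, -1]]

```text
clock: 13.55
ee_pos: [0.5004, -0.2302, 0.0823]
tool_rot: [[-0.0, -0.201, 0.98], [-0.0, 0.98, 0.201], [-1.0, -0.0, -0.0]]
force: [-2.9, 0.9, 5.7]
finger_gap: 0.0
```

apply_moves:
  increments:
    - [[0.04, 0, 0, 0, -1], [0.04, 0, 0, 0, -1], [0.04, 0, 0, 0, -1], [0.04, 0, 0, 0, -1], [0.04, 0, 0, 0, -1]]

```text
clock: 13.97
ee_pos: [0.5004, -0.2302, 0.0822]
tool_rot: [[-0.0, -0.201, 0.98], [-0.0, 0.98, 0.201], [-1.0, -0.0, -0.0]]
force: [-3.4, 0.3, 7.7]
finger_gap: -0.0001
```

```bash
python3 -c "
from h import *
im=camera('scene')[:,:,::-1];s=im[190:270,190:330]
cv2.imwrite('pics/s1.png',cv2.resize(s,None,fx=5,fy=5,interpolation=cv2.INTER_CUBIC))"
```

```text
(no output)
```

View pics/s1.png

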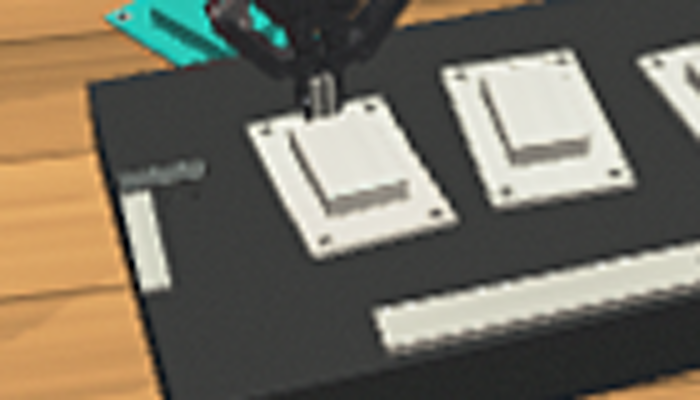

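apply_moves:
  increments:
    - [[-0.3, 0, 0, 0, -1], [-0.6, 0, 0, 0, -1], [-1.5, 0, 0, 0, -1], [-3, 0, 0, 0, -1], [-4, 0, 0, 0, -1]]

```text
clock: 14.43
ee_pos: [0.5007, -0.2302, 0.1227]
tool_rot: [[0.001, -0.201, 0.98], [-0.0, 0.98, 0.201], [-1.0, -0.0, 0.001]]
force: [1.1, 0.2, -0.1]
finger_gap: 0.0002
```

```bash
python3 goto.py 0.614 -0.207 0.123 11.6
```

```text
t 14.43 pos [ 0.5007 -0.2302  0.1227] yaw 11.58 tilt x [ 0.0008 -0.0003] F [ 1.14  0.15 -0.12] gap 0.0002
shift cm [-0.02  0.   11.57] turn -0.02 rows 2.7742329828472916 0.002590648671619416
```

The scene view shows the fingertips on R's near flange at about (322,105) in the crop, clear of the dome. Next is the far end.

apply_moves:
  increments:
    - [[0, 0, 2.5, 0, -1], [0, 0, 6, 0, -1], [0, 0, 9.5, 0, -1], [0, 0, 11, 0, -1], [0, 0, 11.6, 0, -1]]

```text
clock: 14.85
ee_pos: [0.6163, -0.2062, 0.122]
tool_rot: [[0.002, -0.202, 0.979], [-0.0, 0.979, 0.202], [-1.0, -0.001, 0.002]]
force: [0.1, -0.1, -0.0]
finger_gap: -0.0003
```

apply_moves:
  increments:
    - [[0.5, 0, 0, 0, -1], [1.2, 0, 0, 0, -1], [2, 0, 0, 0, -1], [2.5, 0, 0, 0, -1], [2.5, 0, 0, 0, -1]]

```text
clock: 15.27
ee_pos: [0.6119, -0.2065, 0.0941]
tool_rot: [[-0.004, -0.2, 0.98], [0.002, 0.98, 0.2], [-1.0, 0.003, -0.003]]
force: [-0.5, -0.0, 0.4]
finger_gap: 0.0002
```

apply_moves:
  increments:
    - [[0, 0, 0, 0, -1], [0, 0, 0, 0, -1], [0, 0, 0, 0, -1]]

```text
clock: 15.52
ee_pos: [0.6141, -0.2072, 0.097]
tool_rot: [[0.001, -0.2, 0.98], [-0.0, 0.98, 0.2], [-1.0, -0.001, 0.001]]
force: [0.1, -0.1, 0.6]
finger_gap: -0.0
```

```bash
python3 goto.py 0.614 -0.207 0.09 11.6; python3 -c "
from h import *
c=calibration('wrist')
cv2.imwrite('pics/w4.png',camera('wrist')[:,:,::-1])
cv2.imwrite('pics/t4.png',cv2.resize(camera('top')[130:230,330:430,::-1],None,fx=5,fy=5,interpolation=cv2.INTER_CUBIC))
import json;json.dump({k:np.asarray(v).tolist() for k,v in c.items()},open('w4.json','w'))"
```

```text
t 15.52 pos [ 0.6141 -0.2072  0.097 ] yaw 11.56 tilt x [ 0.0007 -0.0004] F [ 0.08 -0.15  0.61] gap -0.0
shift cm [ 0.7   0.02 -0.01] turn -0.04 rows 0.16679740822211567 0.005064859074824995
```

View pics/w4.png

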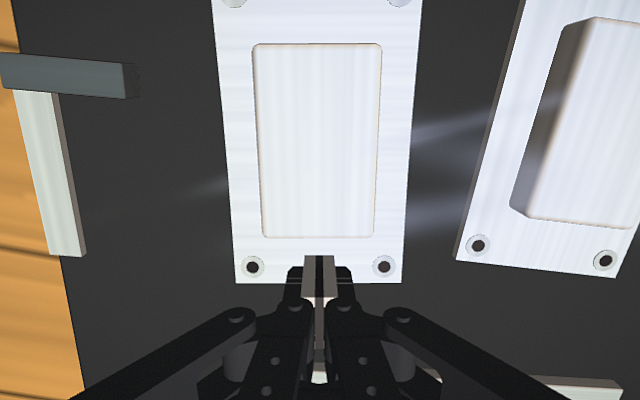

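The far end of R shows its holes at (252,267) and (384,267), edge corners at (235,282) and (406,283), and the dome top at (253,43)-(376,238).

Run:
```python
from h import *
import json
c={k:np.array(v) for k,v in json.load(open('w4.json')).items()}
P=np.array([onz(c,u,v,.0775) for u,v in [(235,282),(406,283)]]);print('far edge',P.round(4),P.mean(0).round(4))
P=np.array([onz(c,u,v,.092) for u,v in [(261,238),(376,238),(382,43),(253,43)]]);m,a=rep(P,'dome');print(m+.058*np.array([np.cos(a),np.sin(a)]))
s=arm.read_state();p=np.array(s['ee_pos']);print(p,proj(c,p-[0,0,.008]))
```

```text
far edge [[ 0.6342 -0.2455  0.0775]
 [ 0.6173 -0.16    0.0775]] [ 0.6257 -0.2027  0.0775]
dome c [ 0.5574 -0.218 ] near-far 0.0786 0.0786 w 0.0508 0.048
  yaw deg 11.82
[ 0.61415706 -0.20607182]
[ 0.61421306 -0.20709512  0.09691646] (np.float64(316.526715750349), np.float64(272.1303650624537))
```

Press point is (0.614,-0.206) and the tool is at (0.614,-0.207), which is good. I'll descend to feel for it.

apply_moves:
  increments:
    - [[0.3, 0.1, 0, 0, -1], [0.6, 0.1, 0, 0, -1], [0.7, 0.1, 0, 0, -1], [0.8, 0.1, 0, 0, -1], [0.8, 0.1, 0, 0, -1]]

```text
clock: 16.03
ee_pos: [0.6136, -0.2058, 0.0879]
tool_rot: [[-0.001, -0.201, 0.98], [0.0, 0.98, 0.201], [-1.0, 0.0, -0.001]]
force: [0.6, -0.6, -0.7]
finger_gap: -0.0001
```

apply_moves:
  increments:
    - [[0.05, 0, 0, 0, -1], [0.1, 0, 0, 0, -1], [0.15, 0, 0, 0, -1], [0.2, 0, 0, 0, -1], [0.2, 0, 0, 0, -1]]

```text
clock: 16.45
ee_pos: [0.6138, -0.2059, 0.0863]
tool_rot: [[-0.0, -0.201, 0.98], [0.0, 0.98, 0.201], [-1.0, 0.0, -0.0]]
force: [-0.4, 0.3, 0.6]
finger_gap: -0.0001
```

apply_moves:
  increments:
    - [[0.05, 0, 0, 0, -1], [0.1, 0, 0, 0, -1], [0.15, 0, 0, 0, -1], [0.2, 0, 0, 0, -1], [0.2, 0, 0, 0, -1]]

```text
clock: 16.87
ee_pos: [0.6139, -0.206, 0.0846]
tool_rot: [[0.0, -0.201, 0.98], [-0.0, 0.98, 0.201], [-1.0, -0.0, 0.0]]
force: [-1.6, 0.6, 1.7]
finger_gap: 0.0001
```

apply_moves:
  increments:
    - [[0.05, 0, 0, 0, -1], [0.1, 0, 0, 0, -1], [0.1, 0, 0, 0, -1]]

```text
clock: 17.12
ee_pos: [0.614, -0.2059, 0.0835]
tool_rot: [[0.0, -0.201, 0.98], [-0.0, 0.98, 0.201], [-1.0, -0.0, 0.0]]
force: [0.9, -0.0, 1.5]
finger_gap: -0.0001
```

apply_moves:
  increments:
    - [[0.05, 0, 0, 0, -1], [0.05, 0, 0, 0, -1], [0.05, 0, 0, 0, -1]]

```text
clock: 17.37
ee_pos: [0.614, -0.2059, 0.083]
tool_rot: [[0.001, -0.201, 0.98], [-0.0, 0.98, 0.201], [-1.0, -0.0, 0.0]]
force: [0.8, 0.9, 1.6]
finger_gap: 0.0
```

apply_moves:
  increments:
    - [[0.05, 0, 0, 0, -1], [0.05, 0, 0, 0, -1], [0.05, 0, 0, 0, -1]]

```text
clock: 17.62
ee_pos: [0.614, -0.2059, 0.0825]
tool_rot: [[0.001, -0.201, 0.98], [-0.0, 0.98, 0.201], [-1.0, -0.0, 0.001]]
force: [1.1, 1.1, 1.2]
finger_gap: -0.0002
```

apply_moves:
  increments:
    - [[0.05, 0, 0, 0, -1], [0.05, 0, 0, 0, -1], [0.05, 0, 0, 0, -1]]

```text
clock: 17.87
ee_pos: [0.614, -0.2059, 0.0823]
tool_rot: [[0.0, -0.201, 0.98], [-0.0, 0.98, 0.201], [-1.0, -0.0, 0.0]]
force: [1.0, 1.5, 4.3]
finger_gap: -0.0002
```

apply_moves:
  increments:
    - [[0.04, 0, 0, 0, -1], [0.04, 0, 0, 0, -1], [0.04, 0, 0, 0, -1]]

```text
clock: 18.12
ee_pos: [0.6141, -0.2059, 0.0823]
tool_rot: [[0.0, -0.201, 0.98], [-0.0, 0.98, 0.201], [-1.0, -0.0, 0.0]]
force: [-0.8, 1.7, 6.2]
finger_gap: 0.0001
```

apply_moves:
  increments:
    - [[0.03, 0, 0, 0, -1], [0.03, 0, 0, 0, -1], [0.03, 0, 0, 0, -1], [0.03, 0, 0, 0, -1], [0.03, 0, 0, 0, -1]]

```text
clock: 18.53
ee_pos: [0.6141, -0.206, 0.0823]
tool_rot: [[0.0, -0.201, 0.98], [-0.0, 0.98, 0.201], [-1.0, -0.0, 0.0]]
force: [-1.6, 1.3, 8.2]
finger_gap: 0.0001
```

apply_moves:
  increments:
    - [[-0.3, 0, 0, 0, -1], [-0.6, 0, 0, 0, -1], [-1.5, 0, 0, 0, -1], [-3, 0, 0, 0, -1], [-4, 0, 0, 0, -1]]

```text
clock: 18.95
ee_pos: [0.6136, -0.2061, 0.1221]
tool_rot: [[-0.0, -0.201, 0.98], [-0.0, 0.98, 0.201], [-1.0, -0.0, -0.0]]
force: [0.3, -0.2, 1.2]
finger_gap: -0.0005
```

```bash
python3 goto.py 0.5572 -0.2182 0.123 11.7
```

```text
t 18.95 pos [ 0.6136 -0.2061  0.1221] yaw 11.58 tilt x [-0.0004 -0.0002] F [ 0.29 -0.25  1.2 ] gap -0.0005
shift cm [-0.09 -0.05 -5.77] turn -0.12 rows 1.3842650177523874 0.01721285225612554
```

apply_moves:
  increments:
    - [[0, 0, -1.5, 0, 1], [0, 0, -3.5, 0, 1], [0, 0, -5, 0, 1], [0, 0, -5.8, 0, 1], [0, 0, -5.8, 0, 1]]

```text
clock: 19.37
ee_pos: [0.5558, -0.2179, 0.1213]
tool_rot: [[-0.001, -0.2, 0.98], [0.0, 0.98, 0.2], [-1.0, 0.0, -0.001]]
force: [-0.7, 0.4, 0.6]
finger_gap: 0.0607
```

apply_moves:
  increments:
    - [[0, 0, 0, 0, 1], [0, 0, 0, 0, 1], [0, 0, 0, 0, 1]]

```text
clock: 19.62
ee_pos: [0.5577, -0.2175, 0.1214]
tool_rot: [[0.001, -0.201, 0.98], [-0.0, 0.98, 0.201], [-1.0, -0.0, 0.001]]
force: [-0.8, 0.8, 1.0]
finger_gap: 0.0852
```

```bash
python3 goto.py 0.5572 -0.2182 0.085 11.7; python3 -c "
from h import *
c=calibration('wrist')
cv2.imwrite('pics/w5.png',camera('wrist')[:,:,::-1])
import json;json.dump({k:np.asarray(v).tolist() for k,v in c.items()},open('w5.json','w'))"
```

```text
t 19.62 pos [ 0.5577 -0.2175  0.1214] yaw 11.6 tilt x [ 0.0006 -0.0002] F [-0.8   0.8   0.97] gap 0.0852
shift cm [ 3.64 -0.05 -0.07] turn -0.1 rows 0.8725968671324035 0.013452041566878261
```

View pics/w5.png

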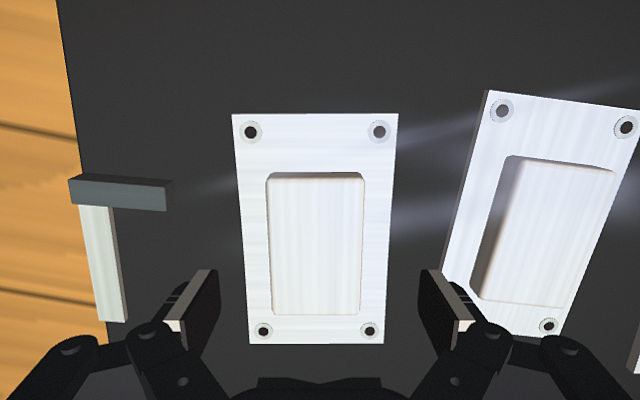

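The open fingers straddle R's dome. They clear cover M by about 17 mm and the square by about 20 mm. I'll descend now.

apply_moves:
  increments:
    - [[0.8, 0, -0.1, 0, 1], [1.6, 0, -0.1, 0, 1], [2.4, -0.1, -0.1, 0, 1], [3, -0.1, -0.1, 0, 1], [3.2, -0.1, -0.1, 0, 1]]

```text
clock: 20.08
ee_pos: [0.5552, -0.2181, 0.087]
tool_rot: [[-0.003, -0.201, 0.98], [0.002, 0.98, 0.201], [-1.0, 0.002, -0.002]]
force: [-0.1, 0.4, -0.6]
finger_gap: 0.0853
```

apply_moves:
  increments:
    - [[0.2, 0, 0, 0, 1], [0.4, 0, 0, 0, 1], [0.4, 0, 0, 0, 1], [0.4, 0, 0, 0, 1]]

```text
clock: 20.42
ee_pos: [0.5564, -0.2188, 0.0854]
tool_rot: [[0.0, -0.201, 0.98], [-0.0, 0.98, 0.201], [-1.0, -0.0, 0.0]]
force: [-0.6, 0.3, -0.0]
finger_gap: 0.0856
```

apply_moves:
  increments:
    - [[0, 0, 0, 0, -1], [0, 0, 0, 0, -1], [0, 0, 0, 0, -1], [0, 0, 0, 0, -1], [0, 0, 0, 0, -1]]

```text
clock: 20.83
ee_pos: [0.5568, -0.2192, 0.0861]
tool_rot: [[0.001, -0.201, 0.98], [-0.001, 0.98, 0.201], [-1.0, -0.001, 0.001]]
force: [-0.1, -0.6, 3.7]
finger_gap: 0.0484
```

apply_moves:
  increments:
    - [[0, 0, 0, 0, -1], [0, 0, 0, 0, -1], [0, 0, 0, 0, -1]]

```text
clock: 21.08
ee_pos: [0.5568, -0.2192, 0.0861]
tool_rot: [[0.001, -0.201, 0.98], [-0.001, 0.98, 0.201], [-1.0, -0.001, 0.001]]
force: [0.0, 0.2, 5.7]
finger_gap: 0.0479
```

apply_moves:
  increments:
    - [[-0.2, 0, 0, 0, -1], [-0.5, 0, 0, 0, -1], [-1, 0, 0, 0, -1], [-1.5, 0, 0, 0, -1], [-1.5, 0, 0, 0, -1]]

```text
clock: 21.5
ee_pos: [0.5566, -0.2189, 0.1011]
tool_rot: [[0.001, -0.201, 0.98], [-0.001, 0.98, 0.201], [-1.0, -0.001, 0.001]]
force: [-0.2, -0.7, -5.2]
finger_gap: 0.048
```

apply_moves:
  increments:
    - [[0, 0, 0, 0, -1], [0, 0, 0, 0, -1]]

```text
clock: 21.67
ee_pos: [0.556, -0.2187, 0.1]
tool_rot: [[-0.0, -0.201, 0.98], [0.0, 0.98, 0.201], [-1.0, 0.0, -0.0]]
force: [0.5, 1.3, -5.6]
finger_gap: 0.0481
```

```bash
python3 goto.py 0.47 0.351 0.2 0; python3 -c "
from h import *
c=calibration('wrist')
cv2.imwrite('pics/w6.png',camera('wrist')[:,:,::-1])
cv2.imwrite('pics/s6.png',cv2.resize(camera('scene')[150:290,180:380,::-1],None,fx=4,fy=4,interpolation=cv2.INTER_CUBIC))"
```

```text
t 21.67 pos [ 0.556  -0.2187  0.1   ] yaw 11.58 tilt x [-0.0003  0.0002] F [ 0.55  1.31 -5.55] gap 0.0481
shift cm [-9.98 57.54  3.  ] turn 11.58 rows 14.022237869625311 1.6171944849649758
```

View pics/w6.png

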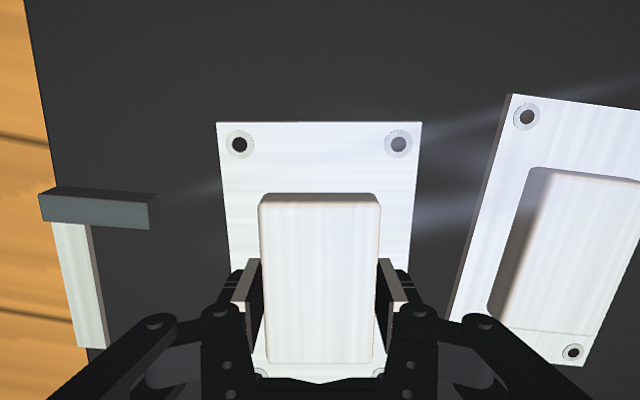

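View pics/s6.png

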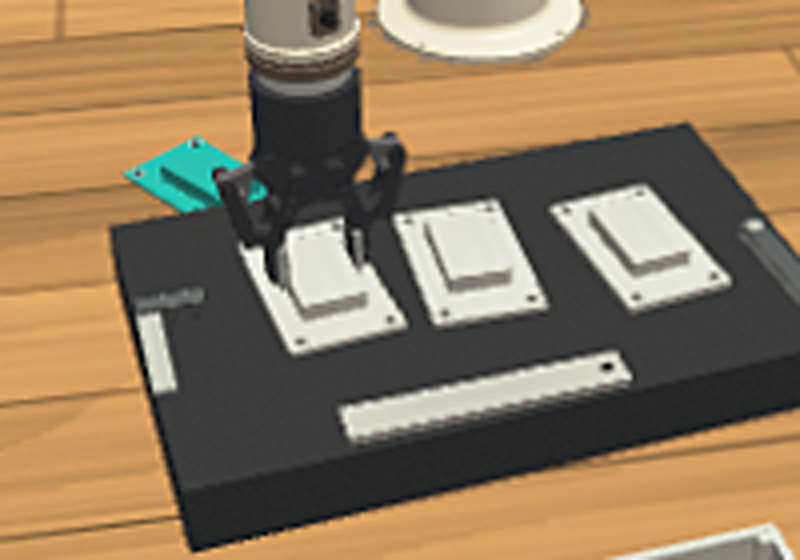

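The cover is lifted level with 5.5 N weight on the wrist. I'll raise it and carry it to the bin.

apply_moves:
  increments:
    - [[-1.5, 0, 0, 0, -1], [-3.5, 0, 0, 0, -1], [-5.5, 0, 0, 0, -1], [-7, 1, 0, 0, -1], [-7, 3, 0, 0, -1]]

```text
clock: 22.18
ee_pos: [0.5526, -0.1922, 0.1747]
tool_rot: [[0.007, -0.199, 0.98], [-0.005, 0.98, 0.199], [-1.0, -0.007, 0.006]]
force: [1.4, 0.1, -4.3]
finger_gap: 0.0484
```

apply_moves:
  increments:
    - [[0, 3, 0.1, 2, -1], [0, 6, 0.2, 5, -1], [0, 9, 0.3, 8, -1], [0, 12, 0.5, 11.5, -1], [0, 15, 0.7, 11.5, -1]]

```text
clock: 22.6
ee_pos: [0.5263, -0.0397, 0.17]
tool_rot: [[-0.0, 0.002, 1.0], [0.0, 1.0, -0.002], [-1.0, 0.0, -0.0]]
force: [0.8, 0.4, -4.4]
finger_gap: 0.0481
```

```bash
python3 goto.py 0.47 0.351 0.17 0
```

```text
t 22.6 pos [ 0.5263 -0.0397  0.17  ] yaw -0.09 tilt x [-0.0002  0.0001] F [ 0.79  0.44 -4.44] gap 0.0481
shift cm [ 1.000e-02  3.906e+01 -5.690e+00] turn -0.09 rows 9.464934488692895 0.012420453967687246
```

apply_moves:
  increments:
    - [[0, 3.5, -0.5, 0, -1], [0, 7, -1, 0, -1], [0, 10.5, -1.5, 0, -1], [0, 14, -2, 0, -1], [0, 17.5, -2.5, 0, -1]]

```text
clock: 23.02
ee_pos: [0.501, 0.1356, 0.1702]
tool_rot: [[0.0, -0.001, 1.0], [0.0, 1.0, 0.001], [-1.0, 0.0, 0.0]]
force: [0.5, 0.4, -5.2]
finger_gap: 0.048
```

apply_moves:
  increments:
    - [[0, 3.5, -0.5, 0, -1], [0, 7, -1, 0, -1], [0, 10.5, -1.5, 0, -1], [0, 14, -2, 0, -1], [0, 17.5, -2.5, 0, -1]]

```text
clock: 23.43
ee_pos: [0.4757, 0.3106, 0.17]
tool_rot: [[-0.0, -0.002, 1.0], [-0.0, 1.0, 0.002], [-1.0, -0.0, -0.0]]
force: [0.2, 1.4, -4.1]
finger_gap: 0.0484
```

apply_moves:
  increments:
    - [[0, 1.5, -0.3, 0, -1], [0, 3, -0.5, 0, -1], [0, 3.5, -0.7, 0, -1], [0, 3.5, -0.7, 0, -1], [0, 3.5, -0.7, 0, -1]]

```text
clock: 23.85
ee_pos: [0.4693, 0.3433, 0.1699]
tool_rot: [[-0.0, -0.002, 1.0], [-0.001, 1.0, 0.002], [-1.0, -0.001, -0.0]]
force: [0.5, 0.1, -5.0]
finger_gap: 0.0482
```

```bash
python3 goto.py 0.47 0.351 0.1 0; python3 -c "
from h import *
cv2.imwrite('pics/w7.png',camera('wrist')[:,:,::-1])
cv2.imwrite('pics/t7.png',cv2.resize(camera('top')[140:260,140:260,::-1],None,fx=4.5,fy=4.5,interpolation=cv2.INTER_CUBIC))"
```

```text
t 23.85 pos [0.4693 0.3433 0.1699] yaw 0.09 tilt x [-0.0004 -0.0009] F [ 0.54  0.09 -4.97] gap 0.0482
shift cm [6.99 0.78 0.08] turn 0.09 rows 1.686617358658425 0.012845822024975168
```

View pics/w7.png

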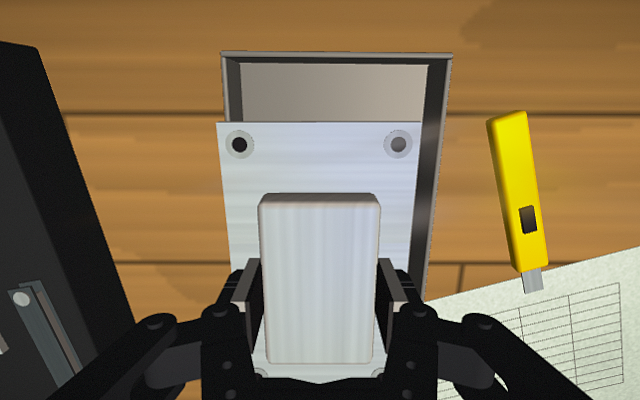

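View pics/t7.png

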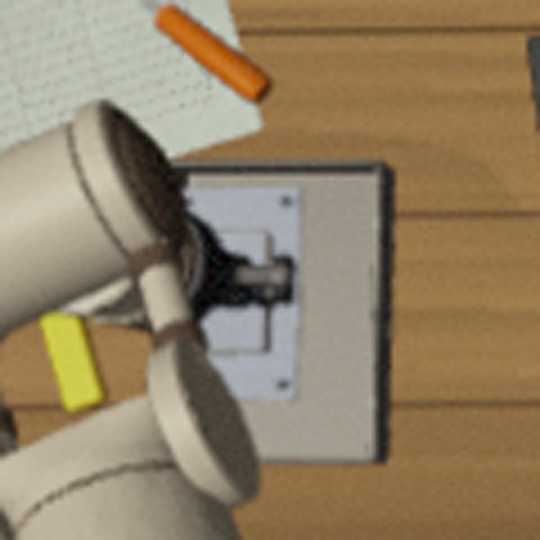

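The wrist view shows the bin's near rim corners at (221,53) and (453,53). Cover corners (217,122) and (422,122) line up with the bin.

Run:
```python
from h import *
c=calibration('wrist')
P=np.array([onz(c,u,v,.05) for u,v in [(221,53),(453,53)]]);print(P.round(4),P.mean(0).round(4))
s=arm.read_state();print(np.round(s['ee_pos'],4))
P=np.array([onz(c,u,v,s['ee_pos'][2]-.011) for u,v in [(217,122),(422,122)]]);print(P.round(4),P.mean(0))
```

```text
[[0.3629 0.277  0.05  ]
 [0.3628 0.4358 0.05  ]] [0.3628 0.3564 0.05  ]
[0.4696 0.3429 0.1701]
[[0.4014 0.3017 0.1591]
 [0.4014 0.3868 0.1591]] [0.40140251 0.34425802 0.15907757]
```

apply_moves:
  increments:
    - [[0.5, 0.4, 0, 0, -1], [2, 0.8, 0, 0, -1], [4, 1, 0, 0, -1], [6, 1, 0, 0, -1], [8, 1, 0, 0, -1]]

```text
clock: 24.37
ee_pos: [0.4696, 0.3536, 0.0892]
tool_rot: [[0.0, -0.001, 1.0], [0.0, 1.0, 0.001], [-1.0, 0.0, 0.0]]
force: [0.6, -0.1, -5.8]
finger_gap: 0.0485
```

apply_moves:
  increments:
    - [[1, 0, 0, 0, -1], [2, 0, 0, 0, -1], [3, 0, 0, 0, -1], [4, 0, 0, 0, -1], [4.5, 0, 0, 0, -1]]

```text
clock: 24.78
ee_pos: [0.4692, 0.3537, 0.0442]
tool_rot: [[-0.001, -0.001, 1.0], [-0.0, 1.0, 0.001], [-1.0, -0.0, -0.001]]
force: [-0.8, -0.1, -5.2]
finger_gap: 0.0482
```

apply_moves:
  increments:
    - [[0.1, 0, 0, 0, -1], [0.2, 0, 0, 0, -1], [0.3, 0, 0, 0, -1], [0.4, 0, 0, 0, -1], [0.4, 0, 0, 0, -1]]

```text
clock: 25.2
ee_pos: [0.4696, 0.3541, 0.0416]
tool_rot: [[0.001, -0.001, 1.0], [0.0, 1.0, 0.001], [-1.0, 0.0, 0.001]]
force: [0.4, 1.2, -5.5]
finger_gap: 0.048
```

```bash
python3 goto.py 0.469 0.353 0.021 0
```

```text
t 25.2 pos [0.4696 0.3541 0.0416] yaw 0.08 tilt x [0.0007 0.0003] F [ 0.44  1.23 -5.54] gap 0.048
shift cm [ 2.06 -0.11 -0.07] turn 0.08 rows 0.49439228322676265 0.011789228060670183
```

apply_moves:
  increments:
    - [[0.3, 0, 0, 0, -1], [0.7, 0, 0, 0, -1], [1.1, 0, 0, 0, -1], [1.4, 0, 0, 0, -1], [1.4, 0, 0, 0, -1]]

```text
clock: 25.62
ee_pos: [0.4686, 0.3535, 0.026]
tool_rot: [[-0.002, -0.001, 1.0], [-0.001, 1.0, 0.001], [-1.0, -0.001, -0.002]]
force: [0.2, 0.5, -5.8]
finger_gap: 0.0485
```

apply_moves:
  increments:
    - [[0.1, 0, 0, 0, -1], [0.2, 0, 0, 0, -1], [0.3, 0, 0, 0, -1], [0.3, 0, 0, 0, -1], [0.3, 0, 0, 0, -1]]

```text
clock: 26.03
ee_pos: [0.4694, 0.354, 0.0243]
tool_rot: [[0.0, -0.001, 1.0], [0.0, 1.0, 0.001], [-1.0, 0.0, 0.0]]
force: [-0.3, 0.2, -4.5]
finger_gap: 0.0484
```

apply_moves:
  increments:
    - [[0.1, 0, 0, 0, -1], [0.1, 0, 0, 0, -1], [0.1, 0, 0, 0, -1]]

```text
clock: 26.28
ee_pos: [0.4693, 0.3539, 0.0232]
tool_rot: [[-0.0, -0.001, 1.0], [0.0, 1.0, 0.001], [-1.0, 0.0, -0.0]]
force: [0.6, 0.7, -5.0]
finger_gap: 0.0481
```

apply_moves:
  increments:
    - [[0.1, 0, 0, 0, -1], [0.1, 0, 0, 0, -1], [0.1, 0, 0, 0, -1]]

```text
clock: 26.53
ee_pos: [0.4693, 0.3539, 0.0221]
tool_rot: [[-0.0, -0.001, 1.0], [-0.0, 1.0, 0.001], [-1.0, -0.0, -0.0]]
force: [-0.2, -0.2, -4.5]
finger_gap: 0.0482
```

apply_moves:
  increments:
    - [[0.1, 0, 0, 0, -1], [0.1, 0, 0, 0, -1], [0.1, 0, 0, 0, -1]]

```text
clock: 26.78
ee_pos: [0.4693, 0.3539, 0.0211]
tool_rot: [[-0.0, -0.001, 1.0], [-0.0, 1.0, 0.001], [-1.0, -0.0, -0.0]]
force: [0.6, -0.3, -4.5]
finger_gap: 0.0483
```

apply_moves:
  increments:
    - [[0.05, 0, 0, 0, -1], [0.1, 0, 0, 0, -1], [0.1, 0, 0, 0, -1]]

```text
clock: 27.03
ee_pos: [0.4694, 0.3539, 0.0202]
tool_rot: [[0.0, -0.001, 1.0], [0.0, 1.0, 0.001], [-1.0, 0.0, 0.0]]
force: [0.1, -0.4, -5.3]
finger_gap: 0.0482
```

apply_moves:
  increments:
    - [[0.05, 0, 0, 0, -1], [0.05, 0, 0, 0, -1], [0.05, 0, 0, 0, -1]]

```text
clock: 27.28
ee_pos: [0.4694, 0.3539, 0.0201]
tool_rot: [[-0.0, -0.001, 1.0], [-0.0, 1.0, 0.001], [-1.0, -0.0, -0.0]]
force: [-2.0, -0.2, 0.6]
finger_gap: 0.0484
```

The cover is on the floor at 0.0201, as predicted. I'll release it with a small opening and then lift away.

apply_moves:
  increments:
    - [[0, 0, 0, 0, 0.3], [0, 0, 0, 0, 0.5], [0, 0, 0, 0, 0.5], [0, 0, 0, 0, 0.5], [0, 0, 0, 0, 0.5]]

```text
clock: 27.7
ee_pos: [0.4698, 0.3541, 0.02]
tool_rot: [[0.001, -0.001, 1.0], [0.0, 1.0, 0.001], [-1.0, 0.0, 0.001]]
force: [0.2, 0.6, -0.4]
finger_gap: 0.0641
```

apply_moves:
  increments:
    - [[-0.3, 0, 0, 0, 0.5], [-1.2, 0, 0, 0, 0.5], [-3, 0, 0, 0, 0.5], [-5, 0, 0, 0, 0.5], [-8, 0, 0, 0, 0.5]]

```text
clock: 28.12
ee_pos: [0.4679, 0.3532, 0.0992]
tool_rot: [[-0.004, -0.001, 1.0], [-0.002, 1.0, 0.001], [-1.0, -0.002, -0.004]]
force: [-0.2, -0.4, 0.3]
finger_gap: 0.0645
```

apply_moves:
  increments:
    - [[-3, 0, 0, 0, 0.5], [-6, 0, 0, 0, 0.5], [-8, 0, -2, 0, 0.5], [-9, 0, -4, 0, 0.5], [-10, 0, -6, 0, 0.5]]

```text
clock: 28.53
ee_pos: [0.4095, 0.3541, 0.2023]
tool_rot: [[0.003, -0.001, 1.0], [0.002, 1.0, 0.001], [-1.0, 0.002, 0.003]]
force: [-0.3, -0.0, 0.8]
finger_gap: 0.0641
```

apply_moves:
  increments:
    - [[0, 0, 0, 0, 0.5], [0, 0, 0, 0, 0.5], [0, 0, 0, 0, 0.5]]

```text
clock: 28.78
ee_pos: [0.4098, 0.3538, 0.1999]
tool_rot: [[0.001, -0.001, 1.0], [0.0, 1.0, 0.001], [-1.0, 0.0, 0.001]]
force: [0.1, -0.5, 0.2]
finger_gap: 0.0639
```

```bash
python3 goto.py 0.469 0.353 0.021 0;python3 -c "
from h import *
t=camera('top')[:,:,::-1]; cv2.imwrite('pics/t9f.png',t)
cv2.imwrite('pics/t9.png',cv2.resize(t[120:250,165:430],None,fx=3,fy=3,interpolation=cv2.INTER_CUBIC))
cv2.imwrite('pics/w9.png',camera('wrist')[:,:,::-1])
cv2.imwrite('pics/s9.png',camera('scene')[:,:,::-1])"
```

```text
t 28.78 pos [0.4098 0.3538 0.1999] yaw 0.08 tilt x [0.0008 0.0001] F [ 0.1  -0.51  0.17] gap 0.0639
shift cm [17.9  -0.09  5.91] turn 0.08 rows 4.519578158472566 0.011761688449960561
```

View pics/t9.png

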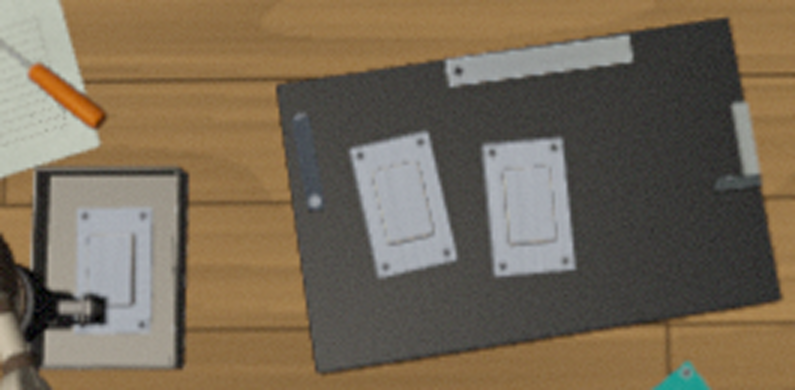

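View pics/w9.png

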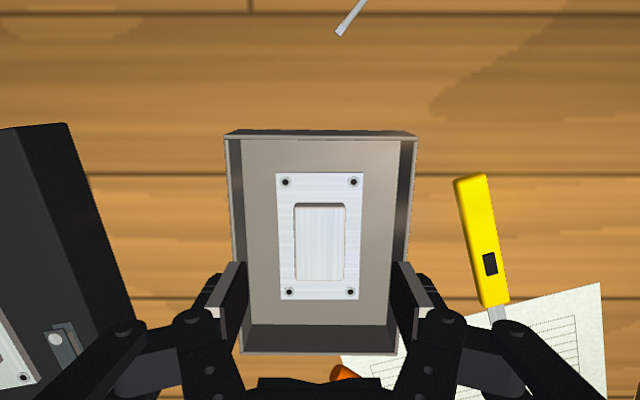

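View pics/s9.png

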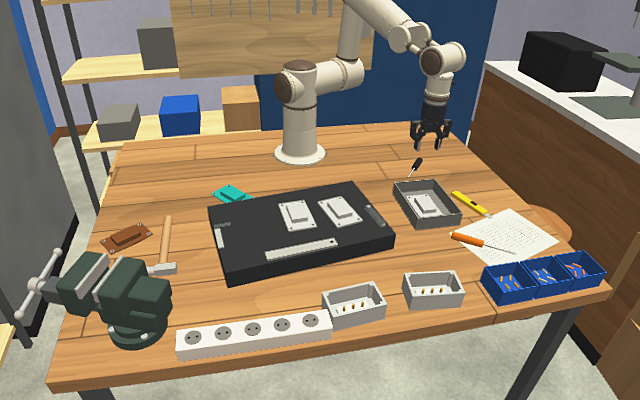

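The cover lies flat and centred in the bin (wrist view (319,237), bin (321,240)). The sound covers sit where they were and the robot is clear of everything. Handing in.

```bash
python3 -c "
from h import *
print(arm.close_job())"
```

```text
the job is handed in; nothing more can be done
None
```

The warped cover was the right-hand one as the robot sees it. I rocked it on the plate, laid it in the scrap bin and handed the job in at about 29 s of the 69 s allowed. The hand-in gave no verdict.

- **Finding it:** I pressed only the near ends of the left and middle covers. Neither gave, at 8 N and 5 N. The right-hand cover sank about 2.7 mm at 1 to 2 N before it came to a firm stop.
- **Rocking:** I held its near end down at about 6 to 8 N, then its far end at about 4 to 8 N, each for more than 0.4 s.
- **Binning:** I gripped it by the dome, carried it over and lowered it until the wrist force showed it on the bin floor. Then I released it and lifted clear.
- **Last checks:** The pictures show it dome up, level and roughly centred in the bin. The two sound covers, straightedge, square, feeler, knife and hammer look unmoved, judged by eye. The robot touches nothing.
- **Disagreements:** The top and wrist cameras differed by 4 to 6 mm on the bin's position, so I used the average. An early wrist measurement, taken while the arm was still moving, was about 5 mm off; I discarded it and measured again with the arm settled.

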